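# Put the polish tin away and click the shoe-care case shut

## Task

On the closet dresser, put the small flat polish tin into its square well in the open shoe-care case, standing flat on the floor of the well. Then swing the spring-hinged lid over and press its free edge down past the spring catch until it clicks and stays shut by itself. Press gently, with no more than 22 N on the case at any time, and leave the other things where they are.

Things in the scene. Friction and masses are not known exactly. Their poses are not given: they have to be found in the camera images.
- tin: the small flat polish tin, bare metal, 52 mm in diameter, 26 mm high, about 90 g, loose on the dresser top (z = 0). Origin: centre of its underside, z up. (The other loose metal tin, 66 mm in diameter and 48 mm high, is a bystander; the two may have swapped places.)
- tall_tin: bystander: the bigger metal tin, 66 mm in diameter, 48 mm high; origin at the centre of its underside
- case: grey plastic shoe-care case fixed to the dresser: open-topped box 150 mm (its x) by 210 (its y), 50 high, walls and floor 5 mm. Origin: centre of its underside. -x side = front; the lid is hinged along the +x side. Inside, the tin's well at -y and a small loose brush at +y. Fingers must never push on the case with its lid and catch with more than 22 N.
- well (a point): the middle of the well's floor, 5 mm above the dresser, at x = -22, y = -30 mm in the case's frame; axes as the case's. The well is 60 mm square inside, with walls 3 mm thick and 10 mm high over the well's floor. When the tin is in place its origin lies here (within 8 mm sideways).
- case_brush: bystander: the small shoe brush, 110 x 42 x 30 mm, loose on the floor of the case; origin at the centre of its underside
- lid (a joint): lid angle, rad: 0 = level on the case's rim, grows as it opens; starts standing open at 1.6 to 1.9. A hinge spring (0.22 Nm/rad, at rest at 1.75, a little friction) pushes it open again whenever it is let go unlatched. Latched by the catch it rests at 0.00 to 0.09.
- catch_front (a point): middle of the case's front wall, behind the spring catch, at x = -75, z = 46 mm in the case's frame. The steel catch stands off it by up to 25 mm, 43 to 55 mm high; its height differs by up to 6 mm either way from case to case (unmeasured): the edge meets it about 5 mm above the click; resistance rises from 2 N to 9 to 17 N, drops at the click, then rises steeply at a hard stop 2 to 3 mm lower.
- lid_hinge (a point): middle of the lid's hinge axis, at x = 79, z = 50 mm in the case's frame; the axis runs along the case's y. Its frame turns with the lid and equals the case's with the lid at 0; at angle q the direction from hinge to free edge is (-cos q, 0, sin q) in the case's frame.
- lid_edge (a point): middle of the lid's free edge on its outer (upper) face, at (-154, 0, 7) mm in the lid's frame: the place to push and press. Axes as lid_hinge's, z = outward. The lid is a plate 164 mm long from the hinge, 218 wide, outer face 7 mm off the hinge plane, 12 mm skirt below; a 36 mm wide tongue with a nub stands 9 mm beyond the plate in the middle of the free edge.
- big_brush: bystander: wooden shoe brush, 170 x 55 x 50 mm; origin at the centre of its underside
- scent: bystander: glass bottle, 44 mm in diameter, 100 mm high; origin at the centre of its underside
- dish: bystander: white bowl, 100 mm wide, 22 mm high; origin at the centre of its underside
- shoe_horn: bystander: flat steel shoe horn, about 185 mm long; origin on its underside
- clog_a: bystander: wooden clog with black upper, 250 mm long; origin at the centre of its underside
- clog_b: bystander: the other clog of the pair

How it is judged:
By the outcome, as a careful person would: the job done as asked, in the order asked, and still so for the second after the job is handed in, with the robot touching nothing.
It also fails if it takes over 72 s, if anything falls off the work surface, if the arm or the gripper's body presses on something with over 40 N, if the wrist force passes 120 N, or if a joint passes its speed limit or range.

## Robot

A 6-joint arm with a two-finger parallel gripper is mounted at the origin on the work surface. World frame = base frame: x ahead of the robot, y to its left, z up, the work surface at z = 0. Lengths are in m, angles in rad, forces in N, time in s.
With the tool pointing down it reaches from about 0.375 to 0.975 m from the base axis. Payload 3.8 kg.
Tool frame: the origin (TCP) lies on the centre line of the jaws, within the pads' length; the fingertips stand 17 mm ahead of it and the grasp point (between the pads) lies 2 mm behind it (bot.tip_extent is the distance from the TCP to the fingertips, in m); z points along the fingers, y is the line along which they close (so a half turn about z gives the same grasp; the last joint's range is limited). The gripper opens to 85 mm and grips with 20 to 120 N. Pads are 22 mm wide; open, the fingers measure 114 mm over their backs; the gripper's body (76 mm by 85 mm) begins 54 mm behind the grasp point. The pads swing forward as they close: fully open they stand 13 mm farther back than shut.
Start: joints at [-0.037, 0.264, 1.604, -0, 1.274, -0.037], TCP at [0.675, -0, 0.222] pointing down, gripper open.
Joint ranges: [-2.63, 2.63], [-0.94, 2.18], [0.31, 2.57], [-1.31, 4.45], [0, 2.66], [-2.55, 2.55]. Speed limits (rad/s): [2.57, 2.57, 3.14, 3.14, 3.14, 3.14].

## Interface

Orientations are given as a rotation vector (axis times angle).
In Python, from workcell import readout, read_camera, finish_job, bot gives the robot as it stands.
- The arm moves only by the tool jog_arm, never from a script. Its argument "deltas" is one flat list of numbers, 7 for each row, row after row: the shift along the tool's x, y, z in m, then the turn, a rotation vector about the tool's x, y, z in degrees, then the gripper command: -1 is shut, 1 is fully open, values between are in proportion. A call has 1 to 8 rows; each row is the pose to reach, as a shift and turn from the pose commanded when the call began, along the tool's axes at that moment; what a row does not reach only later rows make up. A row lasts 1/10 s, in which the tool goes at most 50 mm and 8.59 degrees, less where a joint would pass 70% of its speed; a pose out of reach is approached as far as the arm can. A call with a gripper value outside its range is refused whole. The fingers move at their own pace and stop on an object; "squeeze" is the grip in N (left out, the last holds). Time passes only in rows, so rows that repeat a pose let the fingers close. It gives the time, the measured TCP pose, the force, the opening and the grip force at its end, in the units of the state.
- readout.read_state(): the state, without advancing time (a new reading comes with each control period).
- read_camera(name): name is "scene" or "side" or "wrist"; returns a dict with "color" (400x640x3 uint8, blue, green, red), "fx", "fy", "cx", "cy" (pixels), "origin" and "attitude" of the camera in the world. Camera axes: x right, y down, z forward; pixel columns grow to the right and rows downward; lengths in m; the calibration is good to about 2 mm. A picture is of the moment at which its call begins. There is no depth.
- finish_job(): hands the job in; it is judged then, once.
The state is a dict: "time": time; "q": joint angles; "joint_vel": joint speeds; "joint_torque": joint torques, N m; "tool_pos": TCP position; "tcp_rot": TCP orientation; "wrist_force": force on the tool from outside, world axes, zero at the start; "torque": the same for the moment, N m; "width": opening from 0.0 (shut) to 1.0 (fully open); "grip_force": force on a finger pad.
Only numpy, scipy, OpenCV 4.12 (cv2) and the standard library are available. Lean on these libraries where they do the work, as an engineer would, in place of code of your own. Each camera call takes 0.05 s, during which the arm holds its last target. There are 200 camera calls.

## Working session

There is one attempt and no reset: what is moved stays moved. The work goes in short steps, Python scripts to look and compute and a tool call to move; the robot and the scene stay as the last step left them, time stands still between calls to the robot, and variables do not carry over. Pictures are saved under pics/ and viewed, at most 10 in all, crops included, and the job is handed in when it is done.

Besides the shell and the picture viewer there is one more tool, called after "Request:" by a JSON object that holds its "fn" and its "kwargs". jog_arm: Moves the arm, as the interface text tells. Its arguments: {"type":"object","properties":{"deltas":{"type":"array"},"squeeze":{"type":"number"}},"required":["deltas"]}

```bash
ls; mkdir -p pics
python3 - <<'E'
from workcell import readout, read_camera, bot
import cv2, numpy as np
np.set_printoptions(precision=4,suppress=True)
for n in ("scene","side"):
    c=read_camera(n); cv2.imwrite(f"pics/{n}0.png",c["color"]); print(n,c["fx"],c["fy"],c["cx"],c["cy"],c["origin"],c["attitude"])
s=readout.read_state(); print(s)
E
```

```text
pics
scene 471.2288903241675 471.2288903241675 321.07423382269275 194.52647489503616 [ 1.6207 -0.059   1.3456] [-1.9372 -1.6704  0.6174]
side 425.90708005414194 425.90708005414194 324.72113780507965 193.6273506048931 [ 0.5425 -0.7378  0.9984] [-2.4295  0.0693 -0.0007]
{'time': 0.1, 'q': array([-0.0369,  0.2647,  1.6052,  0.    ,  1.2737, -0.0369]), 'joint_vel': array([-0.0004, -0.0004, -0.0029,  0.0017, -0.0007,  0.0002]), 'joint_torque': array([  0.0003, -51.6707, -36.8589,   0.    ,   0.0062,   0.0001]), 'tool_pos': array([0.6743, 0.    , 0.2204]), 'tcp_rot': array([-2.2204, -2.2204,  0.0021]), 'wrist_force': array([0.1135, 0.7273, 0.0478]), 'torque': array([-0.0003,  0.0556, -0.0153]), 'grip_force': 0.0, 'width': 1.0022886323142275}
```

View pics/scene0.png

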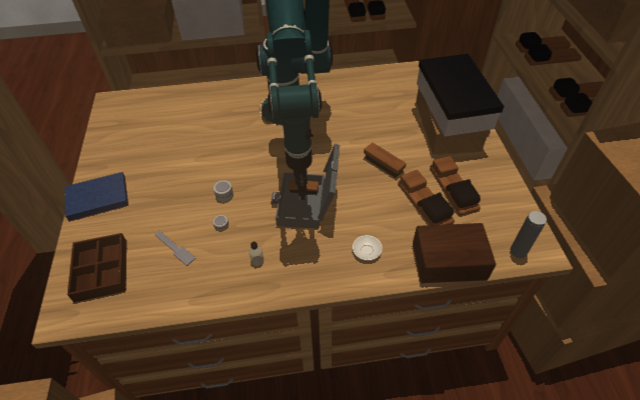

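View pics/side0.png

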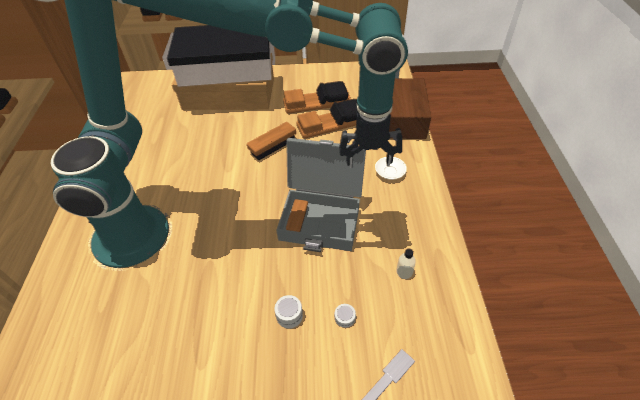

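The case has its front facing the side camera, with its lid at the far side. The small tin is at side (345,315), scene (220,222), and the tall one at side (289,311). I'll enlarge these.

Run:
```python
import cv2,numpy as np
a=cv2.imread("pics/side0.png")[130:335,265:425]
b=cv2.imread("pics/scene0.png")[140:245,205:350]
a=cv2.resize(a,None,fx=2.75,fy=2.75,interpolation=cv2.INTER_CUBIC)
cv2.imwrite("pics/side_c.png",cv2.resize(cv2.imread("pics/side0.png")[130:335,265:425],None,fx=2.9,fy=2.9,interpolation=3))
cv2.imwrite("pics/scene_c.png",cv2.resize(b,None,fx=5,fy=5,interpolation=3))
```

```text
(no output)
```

View pics/side_c.png

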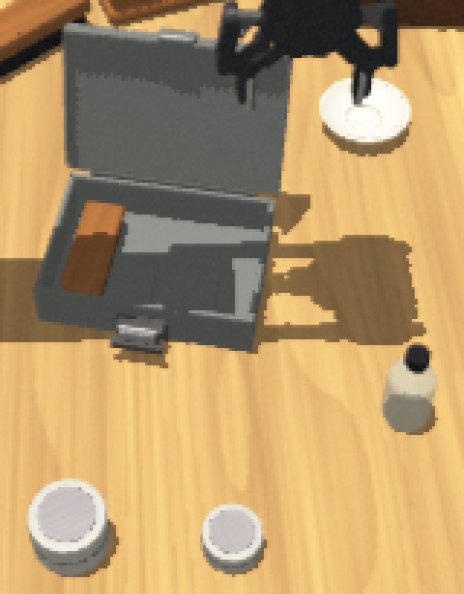

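View pics/scene_c.png

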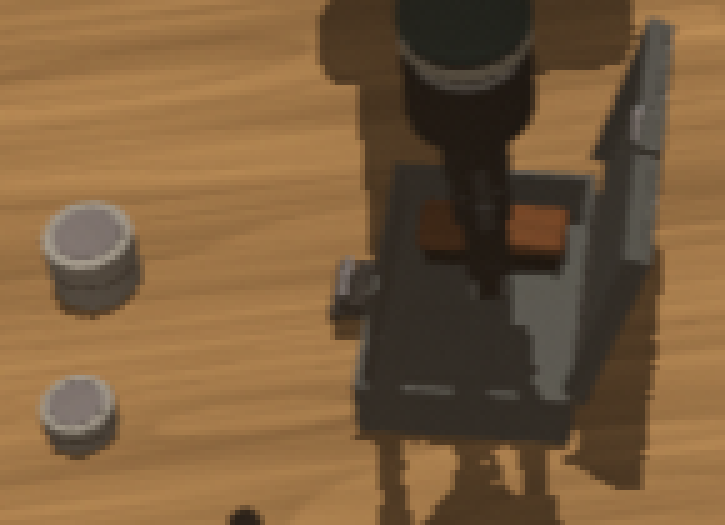

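```bash
cat > h.py <<'E'
import numpy as np
from scipy.spatial.transform import Rotation as R
np.set_printoptions(precision=4,suppress=True)
CAL={"scene":(471.229,321.074,194.526,[1.6207,-.059,1.3456],[-1.9372,-1.6704,.6174]),
"side":(425.907,324.721,193.627,[.5425,-.7378,.9984],[-2.4295,.0693,-.0007])}
def pix(n,u,v,z,cal=None):
    f,cx,cy,o,a=cal or CAL[n]
    d=R.from_rotvec(a).apply([(u-cx)/f,(v-cy)/f,1]); o=np.array(o)
    return o+d*(z-o[2])/d[2]
def proj(n,P,cal=None):
    f,cx,cy,o,a=cal or CAL[n]
    p=R.from_rotvec(a).inv().apply(np.atleast_2d(P)-np.array(o)); return p[:,:2]/p[:,2:]*f+[cx,cy]
E
python3 - <<'E'
from h import *
from scipy.optimize import least_squares
S=lambda u,v:(u/2.9+265-.33,v/2.9+130-.33); C=lambda u,v:(u/5+205-.4,v/5+140-.4)
for nm,a,b,z in(("tin",(233,531),(77,404),.026),("tall",(67,517),(88,234),.048)):
    print(nm,pix("side",*S(*a),z),pix("scene",*C(*b),z))
side=[S(37,292),S(255,330),S(275,202),S(70,177)]
sc=[C(395,163),C(357,387),C(575,403),C(595,178)]
K=np.array([[-.075,.105],[-.075,-.105],[.075,-.105],[.075,.105]])
for n,L in(("side",side),("scene",sc)):
    P=np.array([pix(n,*p,.05) for p in L]); print(P)
    f=lambda x:np.ravel(x[:2]+R.from_euler('z',x[2]).apply(np.c_[K,0*K[:,0]])[:,:2]-P[:,:2])
    r=least_squares(f,[.5,0,1.5]); print(n,r.x,r.fun)
E
```

```text
tin [ 0.597  -0.2847  0.026 ] [ 0.5965 -0.2864  0.026 ]
tall [ 0.4599 -0.2747  0.048 ] [ 0.4592 -0.2737  0.048 ]
[[ 0.4303 -0.0454  0.05  ]
 [ 0.6318 -0.1012  0.05  ]
 [ 0.666   0.0504  0.05  ]
 [ 0.4608  0.0973  0.05  ]]
side [0.5472 0.0003 1.334 ] [-0.0027 -0.0026 -0.0001  0.0039  0.0009 -0.0019  0.0019  0.0006]
[[ 0.4258 -0.0458  0.05  ]
 [ 0.6299 -0.0909  0.05  ]
 [ 0.6663  0.0555  0.05  ]
 [ 0.4637  0.0992  0.05  ]]
scene [0.5464 0.0045 1.3441] [ 0.0014  0.0008  0.002  -0.0013 -0.0007 -0.0015 -0.0027  0.002 ]
```

Run:
```python
from workcell import bot
for k in dir(bot):
    if k[0]!='_': print(k,str(getattr(bot,k))[:300])
from h import *
S=lambda u,v:(u/2.9+265-.33,v/2.9+130-.33)
c=np.array([.547,.0025]);M=R.from_euler('z',1.34).as_matrix()[:2,:2]
for p in ((83,200),(125,204),(105,295)): print("brush",M.T@(pix("side",*S(*p),.035)[:2]-c))
print("scent",pix("side",*S(408,425),0))
print("well",c+M@[-.022,-.030], "hinge",c+M@[.079,0])
```

```text
MotionError <class 'workcell.MotionError'>
tip_extent 0.017
brush [0.0569 0.0894]
brush [0.0588 0.046 ]
brush [-0.0556  0.0416]
scent [ 0.7658 -0.1796  0.    ]
well [ 0.5712 -0.0258] hinge [0.5651 0.0794]
```

Request:
{"fn": "jog_arm", "kwargs": {"deltas": [-0.12,-0.04,0.02,0,0,0,1,-0.286,-0.078,0.13,0,0,0,1,-0.286,-0.078,0.13,0,0,0,1,-0.286,-0.078,0.13,0,0,0,1,-0.286,-0.078,0.13,0,0,0,1,-0.286,-0.078,0.13,0,0,0,1,-0.286,-0.078,0.13,0,0,0,1,-0.286,-0.078,0.13,0,0,0,1], "squeeze": 25}}

```text
time: 0.9
tool_pos: [0.5936, -0.2884, 0.0881]
tcp_rot: [-2.222, -2.213, 0.004]
wrist_force: [-0.3, 1.1, -0.5]
width: 0.997
grip_force: 0.0
```

Run:
```python
from workcell import readout, read_camera
import cv2, numpy as np
c=read_camera("wrist"); a=cv2.resize(c["color"],(800,500)); cv2.imwrite("pics/wrist1.png",a)
print({k:c[k] for k in c if k!="color"}); s=readout.read_state(); print(s["tool_pos"],s["tcp_rot"])
```

```text
{'fx': 285.442965681901, 'fy': 285.442965681901, 'cx': 321.5405379566835, 'cy': 198.08764790515346, 'origin': array([ 0.59528126, -0.21370355,  0.24072944]), 'attitude': array([ 2.84820387, -0.00355006, -0.00892005])}
[ 0.5950529  -0.28692851  0.08949112] [-2.22228189e+00 -2.21541547e+00  1.56007311e-03]
```

View pics/wrist1.png

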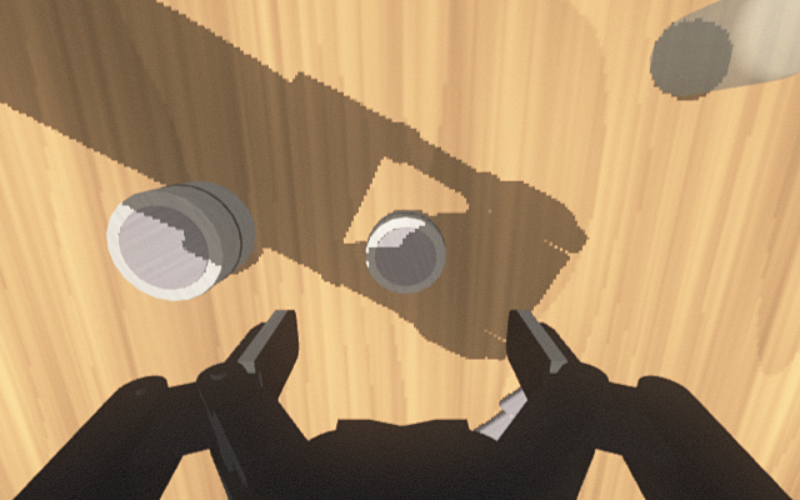

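The tin's top is at (405,258) in the enlarged wrist view, between the jaws. The fingertips are at rows around 310, columns 285 and 515.

Run:
```python
from h import *
cal=(285.443,321.54,198.088,[.59528,-.2137,.24073],[2.8482,-.00355,-.00892])
print("tin",pix("",324,206.4,.026,cal))
for z in (.07,.08,.09,.1): print(z,pix("",(285)/1.25,310/1.25,z,cal),pix("",515/1.25,310/1.25,z,cal))
```

```text
tin [ 0.5958 -0.2855  0.026 ]
0.07 [ 0.5322 -0.2996  0.07  ] [ 0.6536 -0.2997  0.07  ]
0.08 [ 0.5359 -0.2946  0.08  ] [ 0.6501 -0.2947  0.08  ]
0.09 [ 0.5396 -0.2896  0.09  ] [ 0.6467 -0.2896  0.09  ]
0.1 [ 0.5433 -0.2845  0.1   ] [ 0.6433 -0.2846  0.1   ]
```

Request:
{"fn": "jog_arm", "kwargs": {"deltas": [0.001,0.001,0.03,0,0,0,1,0.001,0.001,0.055,0,0,0,1,0.001,0.001,0.0625,0,0,0,1,0.001,0.001,0.0625,0,0,0,0.2,0.001,0.001,0.0625,0,0,0,-0.2,0.001,0.001,0.0625,0,0,0,-0.2,0.001,0.001,0.0625,0,0,0,-0.2,0.001,0.001,0.0625,0,0,0,-0.2], "squeeze": 25}}

```text
time: 1.75
tool_pos: [0.5987, -0.2854, 0.0302]
tcp_rot: [2.22, 2.22, 0.001]
wrist_force: [-0.4, 0.9, -0.5]
width: 0.398
grip_force: 0.0
```

Run:
```python
from workcell import readout, read_camera
import cv2, numpy as np
c=read_camera("wrist"); a=c["color"][120:400,160:480]
b=read_camera("side")["color"][200:350,250:410]
cv2.imwrite("pics/m2.png",np.hstack([cv2.resize(a,(400,350),interpolation=3),cv2.resize(b,(400,350),interpolation=3)]))
print({k:c[k] for k in c if k!="color"}); s=readout.read_state(); print(s["tool_pos"],s["width"],s["wrist_force"])
```

```text
{'fx': 285.442965681901, 'fy': 285.442965681901, 'cx': 321.5405379566835, 'cy': 198.08764790515346, 'origin': array([ 0.59899832, -0.21026826,  0.18272256]), 'attitude': array([2.84557015e+00, 8.23008960e-04, 1.84833210e-03])}
[ 0.59831259 -0.2852239   0.02973134] 0.3983230445339676 [-0.48915078  0.25359598 -0.86525006]
```

View pics/m2.png

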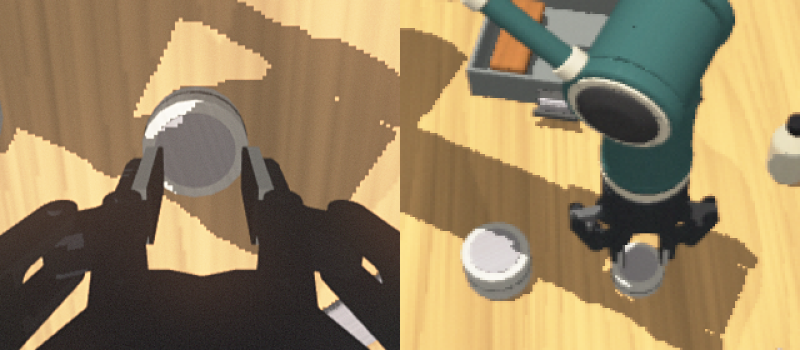

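Run:
```python
from h import *
for u,v in((342,310.6),(358.8,310.6)):
  for z in (.01,.02,.03,.04,.05): print(u,z,pix("side",u,v,z))
```

```text
342 0.01 [ 0.5909 -0.2711  0.01  ]
342 0.02 [ 0.5904 -0.2759  0.02  ]
342 0.03 [ 0.5899 -0.2806  0.03  ]
342 0.04 [ 0.5894 -0.2853  0.04  ]
342 0.05 [ 0.589 -0.29   0.05 ]
358.8 0.01 [ 0.6324 -0.2736  0.01  ]
358.8 0.02 [ 0.6315 -0.2783  0.02  ]
358.8 0.03 [ 0.6305 -0.283   0.03  ]
358.8 0.04 [ 0.6296 -0.2877  0.04  ]
358.8 0.05 [ 0.6287 -0.2924  0.05  ]
```

Request:
{"fn": "jog_arm", "kwargs": {"deltas": [0,-0.002,0,0,0,0,1,0,-0.002,0,0,0,0,1,0,-0.002,0,0,0,0,1,0,-0.002,0,0,0,0,1,0,-0.002,0.004,0,0,0,1,0,-0.002,0.008,0,0,0,1,0,-0.002,0.01,0,0,0,1,0,-0.002,0.01,0,0,0,1]}}

```text
time: 2.65
tool_pos: [0.5955, -0.2847, 0.0182]
tcp_rot: [-2.22, -2.221, 0.001]
wrist_force: [0.1, 0.6, 0.0]
width: 1.002
grip_force: 0.0
```

Request:
{"fn": "jog_arm", "kwargs": {"deltas": [0,0.001,0,0,0,0,0.5,0,0.001,0,0,0,0,0,0,0.001,0,0,0,0,-0.2,0,0.001,0,0,0,0,-0.2,0,0.001,0,0,0,0,-0.2], "squeeze": 25}}

```text
time: 3.15
tool_pos: [0.5971, -0.285, 0.0192]
tcp_rot: [2.221, 2.221, 0.0]
wrist_force: [0.7, -0.2, -0.7]
width: 0.401
grip_force: 0.0
```

Request:
{"fn": "jog_arm", "kwargs": {"deltas": [0,0,0.002,0,0,0,-0.2,0,0,0.003,0,0,0,-0.2,0,0,0.004,0,0,0,-0.2,0,0,0.004,0,0,0,-0.2]}}

```text
time: 3.55
tool_pos: [0.5969, -0.285, 0.0155]
tcp_rot: [-2.221, -2.221, 0.0]
wrist_force: [-2.9, 0.2, 3.9]
width: 0.403
grip_force: 2.0
```

Request:
{"fn": "jog_arm", "kwargs": {"deltas": [0,0,-0.01,0,0,0,-0.2,0,0,-0.01,0,0,0,1,0,0,-0.01,0,0,0,1,0,0,-0.01,0,0,0,1,0,0,0.004,0,0,0,1,0,0,0.01,0,0,0,1,0,0,0.014,0,0,0,1,0,0,0.014,0,0,0,1]}}

```text
time: 4.35
tool_pos: [0.5958, -0.2844, -0.0007]
tcp_rot: [-2.219, -2.219, 0.001]
wrist_force: [-0.4, -0.2, -0.2]
width: 0.999
grip_force: 0.0
```

Request:
{"fn": "jog_arm", "kwargs": {"deltas": [0,0,0,0,0,0,0.5,0,0,0,0,0,0,0,0,0,0,0,0,0,-0.2,0,0,0,0,0,0,-0.2,0,0,0,0,0,0,-0.2], "squeeze": 25}}

```text
time: 4.85
tool_pos: [0.5975, -0.2853, 0.0018]
tcp_rot: [2.22, 2.221, 0.001]
wrist_force: [0.2, 0.5, 2.9]
width: 0.595
grip_force: 26.5
```

Request:
{"fn": "jog_arm", "kwargs": {"deltas": [0,0,-0.045,0,0,0,-0.2,0,0,-0.09,0,0,0,-0.2,0.04,-0.004,-0.1,0,0,0,-0.2,0.085,-0.009,-0.1,0,0,0,-0.2,0.13,-0.013,-0.1,0,0,0,-0.2,0.175,-0.018,-0.1,0,0,0,-0.2,0.175,-0.018,-0.1,0,0,0,-0.2]}}

```text
time: 5.55
tool_pos: [0.5772, -0.1048, 0.1003]
tcp_rot: [-2.214, -2.224, -0.0]
wrist_force: [-0.5, -0.3, -0.7]
width: 0.593
grip_force: 26.9
```

Run:
```python
from workcell import readout, read_camera
import cv2, numpy as np
c=read_camera("wrist"); a=c["color"]
b=read_camera("side")["color"][110:310,260:420]
cv2.imwrite("pics/m3.png",np.hstack([cv2.resize(a[50:400,40:600],(480,300),interpolation=3),cv2.resize(b,(320,300),interpolation=3)]))
print({k:c[k] for k in c if k!="color"}); s=readout.read_state(); print(s["tool_pos"],s["width"],s["wrist_force"])
```

```text
{'fx': 285.442965681901, 'fy': 285.442965681901, 'cx': 321.5405379566835, 'cy': 198.08764790515346, 'origin': array([ 0.5778153 , -0.03028823,  0.25303111]), 'attitude': array([ 2.84894605,  0.00781488, -0.0029054 ])}
[ 0.57865407 -0.10893494  0.10083894] 0.5912459244634156 [-0.03521874 -0.58099083 -0.26979402]
```

View pics/m3.png

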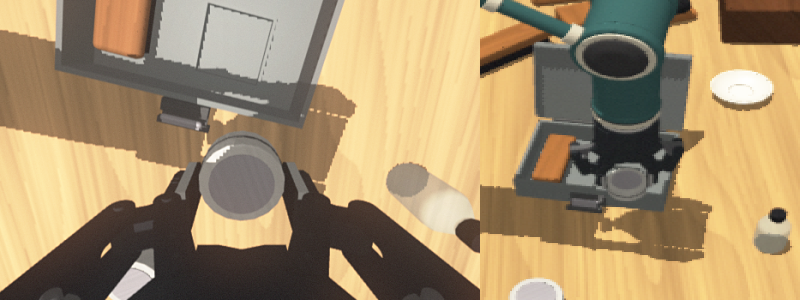

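Run:
```python
from h import *
cal=(285.443,321.54,198.088,[.577815,-.030288,.253031],[2.84894605,.00781488,-.0029054])
c=np.array([.547,.0025]);M=R.from_euler('z',1.34).as_matrix()[:2,:2]
q=lambda u,v:(40+u*560/480,50+v*350/300)
for p,z in (((208,5),.015),((272,20),.015),((197,72),.015),((56,68),.05),((305,127),.05)):
    P=pix("",*q(*p),z,cal); print(p,P,M.T@(P[:2]-c))
print("tin",pix("",*q(241,186),.125,cal))
print("well",c+M@[-.022,-.03])
```

```text
(208, 5) [0.5475 0.0104 0.015 ] [0.0078 0.0013]
(272, 20) [ 0.6045 -0.0016  0.015 ] [ 0.0092 -0.057 ]
(197, 72) [ 0.535  -0.0476  0.015 ] [-0.0515  0.0002]
(56, 68) [ 0.4273 -0.0425  0.05  ] [-0.0712  0.1063]
(305, 127) [ 0.6327 -0.0912  0.05  ] [-0.0716 -0.1049]
tin [ 0.5776 -0.1052  0.125 ]
well [ 0.5712 -0.0258]
```

Request:
{"fn": "jog_arm", "kwargs": {"deltas": [0.04,-0.004,0.01,0,0,0,-0.2,0.082,-0.0075,0.03,0,0,0,-0.2,0.082,-0.0075,0.04,0,0,0,-0.2,0.082,-0.0075,0.04,0,0,0,-0.2,0.082,-0.0075,0.04,0,0,0,-0.2]}}

```text
time: 6.15
tool_pos: [0.5719, -0.0295, 0.061]
tcp_rot: [2.222, 2.22, -0.001]
wrist_force: [-0.2, 0.6, -0.8]
width: 0.588
grip_force: 26.9
```

Run:
```python
from workcell import readout, read_camera
import cv2, numpy as np
c=read_camera("wrist"); a=c["color"]
cv2.imwrite("pics/m4.png",cv2.resize(a[80:400,150:500],(656,600),interpolation=3))
print({k:c[k] for k in c if k!="color"})
for i in range(3):
  s=readout.read_state(); print(s["tool_pos"],s["width"],s["wrist_force"]); read_camera("wrist")
```

```text
{'fx': 285.442965681901, 'fy': 285.442965681901, 'cx': 321.5405379566835, 'cy': 198.08764790515346, 'origin': array([0.57254682, 0.04550751, 0.2135193 ]), 'attitude': array([ 2.84581158e+00, -4.05130490e-04, -7.51527965e-04])}
[ 0.57245403 -0.02966933  0.06163534] 0.594887622068536 [ 0.26149076  0.03515407 -0.18506418]
[ 0.57267904 -0.02964224  0.06197838] 0.5913690294731228 [-0.04907079  0.34404211 -0.95868769]
[ 0.57265549 -0.02953455  0.06205562] 0.589469392147566 [ 0.25366438  0.74837751 -1.11568883]
```

View pics/m4.png

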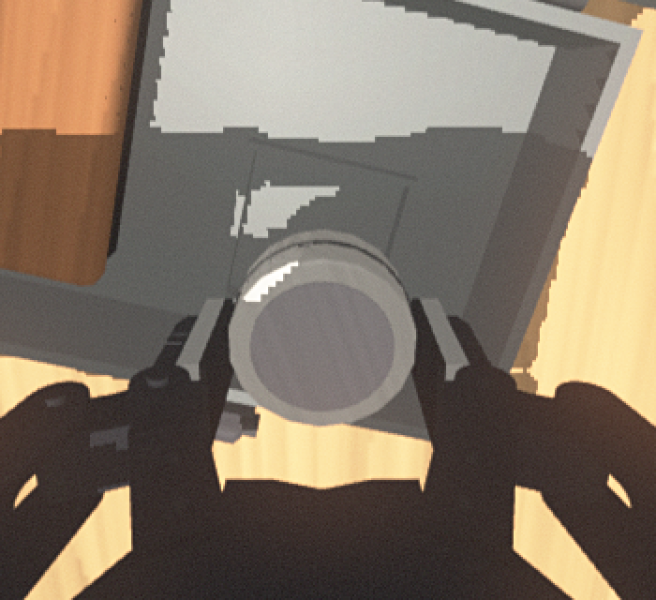

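Run:
```python
from h import *
cal=(285.443,321.54,198.088,[.572547,.0455075,.213519],[2.8458116,-.000405,-.00075])
c=np.array([.547,.0025]);M=R.from_euler('z',1.34).as_matrix()[:2,:2]
q=lambda u,v:(150+u*.5335,80+v*.5333)
for p,z in (((250,140),.015),((418,180),.015),((640,30),.05)):
    P=pix("",*q(*p),z,cal); print(p,P,M.T@(P[:2]-c))
P=pix("",*q(322,346),.086,cal);print("tin",P, M.T@(P[:2]-c))
```

```text
(250, 140) [0.5459 0.0166 0.015 ] [0.0134 0.0043]
(418, 180) [0.609  0.0014 0.015 ] [ 0.0131 -0.0606]
(640, 30) [0.6642 0.0533 0.05  ] [ 0.0762 -0.1025]
tin [ 0.5726 -0.0283  0.086 ] [-0.0241 -0.0319]
```

Request:
{"fn": "jog_arm", "kwargs": {"deltas": [0.0044,-0.003,0.005,0,0,0,-0.2,0.0044,-0.003,0.02,0,0,0,-0.2,0.0044,-0.003,0.035,0,0,0,-0.2,0.0044,-0.003,0.045,0,0,0,-0.2,0.0044,-0.003,0.048,0,0,0,-0.2,0.0044,-0.003,0.048,0,0,0,-0.2]}}

```text
time: 6.95
tool_pos: [0.5675, -0.0235, 0.0117]
tcp_rot: [-2.22, -2.22, 0.003]
wrist_force: [-0.7, 0.1, -0.4]
width: 0.593
grip_force: 26.9
```

Request:
{"fn": "jog_arm", "kwargs": {"deltas": [0,0.001,0.002,0,0,0,-0.2,0,0.001,0.004,0,0,0,-0.2,0,0.001,0.004,0,0,0,-0.2]}}

```text
time: 7.25
tool_pos: [0.5698, -0.0236, 0.0093]
tcp_rot: [2.221, 2.221, 0.001]
wrist_force: [-0.4, -1.1, -1.1]
width: 0.594
grip_force: 26.9
```

Request:
{"fn": "jog_arm", "kwargs": {"deltas": [0,0,0.001,0,0,0,-0.2,0,0,0.002,0,0,0,-0.2,0,0,0.002,0,0,0,-0.2]}}

```text
time: 7.55
tool_pos: [0.5694, -0.0236, 0.0071]
tcp_rot: [-2.221, -2.221, 0.0]
wrist_force: [-0.5, -0.3, -1.6]
width: 0.593
grip_force: 26.9
```

Request:
{"fn": "jog_arm", "kwargs": {"deltas": [0,0,0,0,0,0,0.35,0,0,0,0,0,0,0.5,0,0,0,0,0,0,0.5,0,0,-0.03,0,0,0,0.5,0,0,-0.08,0,0,0,0.5,-0.05,0,-0.12,0,0,0,0.5,-0.08,0,-0.16,0,0,0,0.5,-0.08,0,-0.16,0,0,0,0.5]}}

```text
time: 8.35
tool_pos: [0.5727, -0.1069, 0.1729]
tcp_rot: [2.217, 2.213, 0.007]
wrist_force: [0.6, 0.8, 1.0]
width: 0.752
grip_force: 0.0
```

Run:
```python
from workcell import readout, read_camera
import cv2, numpy as np
c=read_camera("wrist"); a=c["color"]
b=read_camera("side")["color"][110:310,260:420]
cv2.imwrite("pics/m5.png",np.hstack([cv2.resize(a[0:300,140:460],(480,450),interpolation=3),cv2.resize(b,(320,450),interpolation=3)]))
print({k:c[k] for k in c if k!="color"}); s=readout.read_state(); print(s["tool_pos"],s["width"],s["wrist_force"])
```

```text
{'fx': 285.442965681901, 'fy': 285.442965681901, 'cx': 321.5405379566835, 'cy': 198.08764790515346, 'origin': array([ 0.5720304 , -0.03142355,  0.32520997]), 'attitude': array([ 2.84323669, -0.00333989,  0.01206998])}
[ 0.57135734 -0.10517578  0.16995991] 0.7514185534284853 [0.05608835 0.09664885 0.07756481]
```

View pics/m5.png

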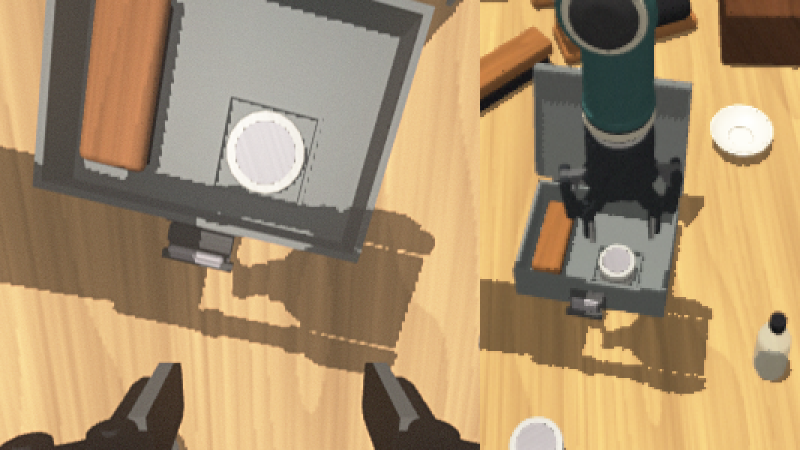

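The tin sits flat in its well (wrist crop (265,150), inside the well square). Now I'll go over and behind the lid with the jaws shut.

Request:
{"fn": "jog_arm", "kwargs": {"deltas": [0,0,-0.05,0,0,6,-1,0,0,-0.098,0,0,13.2,-1,0.05,0.002,-0.1,0,0,13.2,-1,0.1,0.004,-0.1,0,0,13.2,-1,0.15,0.006,-0.1,0,0,13.2,-1,0.2,0.008,-0.1,0,0,13.2,-1,0.25,0.01,-0.1,0,0,13.2,-1,0.266,0.0106,-0.1,0,0,13.2,-1]}}

```text
time: 9.25
tool_pos: [0.5778, 0.1679, 0.2639]
tcp_rot: [-2.454, -1.955, 0.005]
wrist_force: [0.1, -0.4, 0.6]
width: -0.003
grip_force: 0.0
```

Run:
```python
from h import *
from workcell import readout,read_camera
read_camera("wrist")
s=readout.read_state()
c=np.array([.5455,.005]);M=R.from_euler('z',1.34).as_matrix()[:2,:2]
print(s["tool_pos"],"case",M.T@(s["tool_pos"][:2]-c),R.from_rotvec(s["tcp_rot"]).as_matrix(),s["wrist_force"])
S=lambda u,v:(u/2.9+265-.33,v/2.9+130-.33)
print("seen",S(65,25),S(292,52))
for q in (1.6,1.7,1.75,1.8,1.9):
    L=[]
    for y in(.109,-.109):
        a,b=.164,0.007
        x=.079-a*np.cos(q)+b*np.sin(q); z=.05+a*np.sin(q)+b*np.cos(q)
        L.append([*(c+M@[x,y]),z])
    print(q,proj("side",L).ravel())
```

```text
[0.5781 0.1683 0.264 ] case [0.1664 0.0056] [[ 0.2232  0.9748 -0.0048]
 [ 0.9748 -0.2232  0.0018]
 [ 0.0006 -0.005  -1.    ]] [ 0.2065  1.1541 -0.3877]
seen (287.0837931034483, 138.2906896551724) (365.3596551724138, 147.60103448275862)
1.6 [283.6386 145.0398 363.9209 154.0933]
1.7 [285.143  141.5569 364.6195 150.4279]
1.75 [285.8948 140.0308 364.947  148.8142]
1.8 [286.6432 138.6516 365.2588 147.3503]
1.9 [288.1207 136.3408 365.8329 144.8789]
```

Request:
{"fn": "jog_arm", "kwargs": {"deltas": [0,0.005,0.03,0,0,0,-1,0,0.005,0.06,0,0,0,-1,0,0.005,0.089,0,0,0,-1,0,0.005,0.089,0,0,0,-1,-0.01,0.005,0.089,0,0,0,-1,-0.02,0.005,0.089,0,0,0,-1,-0.03,0.005,0.089,0,0,0,-1]}}

```text
time: 10.0
tool_pos: [0.5792, 0.1312, 0.1803]
tcp_rot: [2.461, 1.95, 0.005]
wrist_force: [0.3, 1.2, 1.4]
width: -0.0
grip_force: 0.3
```

```bash
cat > st.py <<'E'
from h import *
from workcell import readout,read_camera
import sys
read_camera("wrist"); s=readout.read_state()
c=np.array([.5455,.005]);M=R.from_euler('z',1.34).as_matrix()[:2,:2]
P=M.T@(s["tool_pos"][:2]-c); x=P[0]; z=s["tool_pos"][2]
F=s["wrist_force"]; print("t",s["time"],"case xyz",P,z,"F case",M.T@F[:2],F[2])
a=float(sys.argv[1]); e=float(sys.argv[2])
for q in map(float,sys.argv[3:]):
    X=.079-a*np.cos(q)+.007*np.sin(q)+.011; Z=.05+a*np.sin(q)+.007*np.cos(q)+e
    print(q,"delta",X-x,z-Z)
E
python3 st.py .135 0 1.57 1.4 1.2 1.0 .8 .6 .4 .25
```

```text
t 10.05 case xyz [ 0.1291 -0.0039] 0.18018838347603197 F case [ 0.0051 -0.0879] -0.11754633372432807
1.57 delta -0.03217016953317477 -0.004817148006740879
1.4 delta -0.05511007938936194 -0.0040371000727118245
1.2 delta -0.08145668646032898 0.0018266025891196802
1.0 delta -0.10611317760629221 0.012807684385888946
0.8 delta -0.12809657633331928 0.02846836423916624
0.6 delta -0.14653047390678994 0.04818430026333445
0.4 delta -0.16067996900197756 0.07116948030634396
0.25 delta -0.168134012423904 0.09000646202469685
```

Request:
{"fn": "jog_arm", "kwargs": {"deltas": [-0.01,0,0,0,0,0,-1,-0.02,0,0,0,0,0,-1,-0.03,0,0,0,0,0,-1,-0.04,0,0,0,0,0,-1,-0.05,0,0,0,0,0,-1,-0.06,0,0,0,0,0,-1,-0.07,0,0.001,0,0,0,-1,-0.08,0,0.002,0,0,0,-1]}}

```text
time: 10.85
tool_pos: [0.5595, 0.0534, 0.1758]
tcp_rot: [-2.462, -1.951, 0.0]
wrist_force: [-0.3, 1.4, -0.3]
width: 0.0
grip_force: 0.5
```

```bash
python3 st.py .14 0 1.2 1.0 .8 .6 .4 .25
```

```text
t 10.9 case xyz [ 0.0489 -0.0024] 0.17556089423809756 F case [-0.5927 -0.1942] 0.194100032679267
1.2 delta -0.0030841829602239745 -0.007461082078650871
1.0 delta -0.028630396863144544 0.003972840223915058
0.8 delta -0.05139581760756675 0.020254094546734214
0.6 delta -0.07047285970884998 0.04073359865842485
0.4 delta -0.08510098169950361 0.06459489935686628
0.25 delta -0.09279428225996887 0.08414195299048984
```

Request:
{"fn": "jog_arm", "kwargs": {"deltas": [-0.012,0,-0.003,0,0,0,-1,-0.022,0,0.001,0,0,0,-1,-0.031,0,0.006,0,0,0,-1,-0.04,0,0.012,0,0,0,-1,-0.049,0,0.018,0,0,0,-1,-0.055,0,0.023,0,0,0,-1,-0.062,0,0.03,0,0,0,-1]}}

```text
time: 11.6
tool_pos: [0.5456, -0.0068, 0.1457]
tcp_rot: [-2.462, -1.951, -0.0]
wrist_force: [0.4, 0.6, 1.5]
width: 0.001
grip_force: 0.7
```

```bash
cat > fm.py <<'E'
from h import *
from workcell import readout,read_camera
c=np.array([.5455,.005]);M=R.from_euler('z',1.34).as_matrix()[:2,:2]
L=[]
for i in range(6):
    read_camera("wrist"); s=readout.read_state(); L.append([*s["tool_pos"],*s["wrist_force"]])
m=np.mean(L,0); print("pos",M.T@(m[:2]-c),m[2],"F",M.T@m[3:5],m[5],s["time"])
E
python3 fm.py; python3 st.py .145 0 .8 .6 .4 .25 .15
python3 - <<'E'
from workcell import read_camera
import cv2
a=read_camera("side")["color"]; b=cv2.imread("pics/side0.png")
from h import *
c=np.array([.5455,.005]);M=R.from_euler('z',1.34).as_matrix()[:2,:2]
# brightness along original lid-centre location: is grey lid still there?
for y in (.08,.05,-.08,-.095):
    P=[*(c+M@[.079+.1*.22,y]),.05+.1*.97]; u=proj("side",[P])[0].astype(int); print(u,b[u[1],u[0]],a[u[1],u[0]])
E
```

```text
pos [-0.0114 -0.0021] 0.14512784983543703 F [0.5024 0.2903] 0.30607060534650593 11.9
t 11.95 case xyz [-0.0105 -0.0027] 0.14610851284883875 F case [ 0.7362 -0.0849] -0.09363790254342341
0.8 delta 0.004526291155935506 -0.012785067297022196
0.6 delta -0.015193895473160288 0.008458004902190897
0.4 delta -0.030300644359279958 0.033195426256064225
0.25 delta -0.038233202058284 0.053452551804958406
0.15 delta -0.04179846799843312 0.06751858609461456
[296 161] [92 95 93] [ 69  86 104]
[306 162] [92 96 94] [32 29 30]
[352 167] [76 77 78] [124 198 240]
[358 168] [94 96 94] [130 208 246]
```

Request:
{"fn": "jog_arm", "kwargs": {"deltas": [-0.008,0,0.004,0,0,0,-1,-0.015,0,0.008,0,0,0,-1,-0.022,0,0.016,0,0,0,-1,-0.03,0,0.025,0,0,0,-1,-0.036,0,0.033,0,0,0,-1,-0.042,0,0.041,0,0,0,-1,-0.048,0,0.048,0,0,0,-1]}}

```text
time: 12.7
tool_pos: [0.5342, -0.0535, 0.0971]
tcp_rot: [-2.462, -1.951, 0.001]
wrist_force: [0.0, 1.9, 0.9]
width: -0.001
grip_force: 0.8
```

```bash
python3 fm.py
```

```text
pos [-0.0596 -0.0022] 0.0973201232633576 F [0.2736 0.6899] 0.9488597055485145 13.0
```

Request:
{"fn": "jog_arm", "kwargs": {"deltas": [-0.004,0,0.005,0,0,0,-1,-0.008,0,0.01,0,0,0,-1,-0.009,0,0.015,0,0,0,-1,-0.01,0,0.018,0,0,0,-1,-0.01,0,0.021,0,0,0,-1,-0.01,0,0.024,0,0,0,-1]}}

```text
time: 13.6
tool_pos: [0.5324, -0.063, 0.0739]
tcp_rot: [2.462, 1.951, -0.001]
wrist_force: [0.8, -1.5, 2.1]
width: -0.0
grip_force: 0.9
```

```bash
python3 fm.py
```

```text
pos [-0.0689 -0.0024] 0.07373001288232321 F [-0.7008 -0.4227] 1.4053336233478646 13.9
```

Request:
{"fn": "jog_arm", "kwargs": {"deltas": [0,0,0.001,0,0,0,-1,0,0,0.002,0,0,0,-1,0,0,0.003,0,0,0,-1,0,0,0.004,0,0,0,-1,0,0,0.005,0,0,0,-1,0,0,0.005,0,0,0,-1]}}

```text
time: 14.5
tool_pos: [0.5324, -0.0627, 0.0689]
tcp_rot: [-2.462, -1.951, 0.0]
wrist_force: [-0.2, -0.8, 1.6]
width: -0.005
grip_force: 0.6
```

Request:
{"fn": "jog_arm", "kwargs": {"deltas": [0,0,0.001,0,0,0,-1,0,0,0.002,0,0,0,-1,0,0,0.002,0,0,0,-1]}}

```text
time: 14.8
tool_pos: [0.5325, -0.0627, 0.0669]
tcp_rot: [2.462, 1.951, 0.0]
wrist_force: [-0.3, -0.4, 1.6]
width: -0.002
grip_force: 0.6
```

Request:
{"fn": "jog_arm", "kwargs": {"deltas": [0,0,0.001,0,0,0,-1,0,0,0.002,0,0,0,-1,0,0,0.002,0,0,0,-1]}}

```text
time: 15.1
tool_pos: [0.5325, -0.0627, 0.065]
tcp_rot: [2.462, 1.951, 0.0]
wrist_force: [-0.3, -1.1, 1.0]
width: -0.0
grip_force: 0.6
```

Request:
{"fn": "jog_arm", "kwargs": {"deltas": [0,0,0.001,0,0,0,-1,0,0,0.002,0,0,0,-1,0,0,0.002,0,0,0,-1]}}

```text
time: 15.4
tool_pos: [0.5325, -0.0626, 0.0629]
tcp_rot: [2.462, 1.951, 0.0]
wrist_force: [0.7, -0.5, 1.5]
width: -0.003
grip_force: 0.6
```

Request:
{"fn": "jog_arm", "kwargs": {"deltas": [0,0,0.001,0,0,0,-1,0,0,0.002,0,0,0,-1,0,0,0.002,0,0,0,-1]}}

```text
time: 15.7
tool_pos: [0.5324, -0.0626, 0.0609]
tcp_rot: [-2.462, -1.951, -0.0]
wrist_force: [-0.0, -0.3, 1.8]
width: 0.002
grip_force: 0.7
```

Request:
{"fn": "jog_arm", "kwargs": {"deltas": [0,0,0.001,0,0,0,-1,0,0,0.002,0,0,0,-1,0,0,0.002,0,0,0,-1]}}

```text
time: 16.0
tool_pos: [0.5324, -0.0626, 0.0589]
tcp_rot: [-2.462, -1.951, 0.0]
wrist_force: [0.1, -0.7, 1.8]
width: 0.002
grip_force: 0.7
```

Request:
{"fn": "jog_arm", "kwargs": {"deltas": [0,0,0.001,0,0,0,-1,0,0,0.0015,0,0,0,-1,0,0,0.0015,0,0,0,-1]}}

```text
time: 16.3
tool_pos: [0.5324, -0.0626, 0.0574]
tcp_rot: [-2.462, -1.951, 0.0]
wrist_force: [0.2, -1.4, 1.1]
width: 0.001
grip_force: 0.7
```

Request:
{"fn": "jog_arm", "kwargs": {"deltas": [0,0,0.001,0,0,0,-1,0,0,0.0015,0,0,0,-1,0,0,0.0015,0,0,0,-1]}}

```text
time: 16.6
tool_pos: [0.5324, -0.0626, 0.056]
tcp_rot: [-2.462, -1.951, 0.0]
wrist_force: [-0.3, -1.2, 1.7]
width: 0.006
grip_force: 0.7
```

Request:
{"fn": "jog_arm", "kwargs": {"deltas": [0,0,0.001,0,0,0,-1,0,0,0.0015,0,0,0,-1,0,0,0.0015,0,0,0,-1]}}

```text
time: 16.9
tool_pos: [0.5324, -0.0627, 0.0546]
tcp_rot: [-2.462, -1.951, 0.0]
wrist_force: [-0.6, -1.6, 3.6]
width: 0.003
grip_force: 1.4
```

Request:
{"fn": "jog_arm", "kwargs": {"deltas": [0,0,0.001,0,0,0,-1,0,0,0.0015,0,0,0,-1,0,0,0.0015,0,0,0,-1]}}

```text
time: 17.2
tool_pos: [0.5325, -0.0628, 0.0539]
tcp_rot: [2.462, 1.951, -0.0]
wrist_force: [-3.5, -2.1, 8.9]
width: -0.0
grip_force: 4.1
```

Request:
{"fn": "jog_arm", "kwargs": {"deltas": [0,0,0.0004,0,0,0,-1,0,0,0.0004,0,0,0,-1]}}

```text
time: 17.4
tool_pos: [0.5325, -0.0628, 0.0537]
tcp_rot: [2.462, 1.951, -0.0]
wrist_force: [-3.1, -1.6, 9.3]
width: -0.0
grip_force: 4.7
```

Request:
{"fn": "jog_arm", "kwargs": {"deltas": [0,0,0.0004,0,0,0,-1,0,0,0.0004,0,0,0,-1]}}

```text
time: 17.6
tool_pos: [0.5325, -0.0628, 0.0535]
tcp_rot: [2.462, 1.951, -0.0]
wrist_force: [-3.4, -1.4, 11.1]
width: 0.001
grip_force: 5.3
```

Request:
{"fn": "jog_arm", "kwargs": {"deltas": [0,0,0.0004,0,0,0,-1,0,0,0.0004,0,0,0,-1]}}

```text
time: 17.8
tool_pos: [0.5326, -0.0628, 0.0534]
tcp_rot: [2.462, 1.951, -0.0]
wrist_force: [-6.0, -1.0, 11.6]
width: -0.003
grip_force: 6.2
```

Request:
{"fn": "jog_arm", "kwargs": {"deltas": [0,0,0.0004,0,0,0,-1,0,0,0.0004,0,0,0,-1]}}

```text
time: 18.0
tool_pos: [0.5326, -0.0629, 0.0531]
tcp_rot: [2.462, 1.951, -0.0]
wrist_force: [-5.2, -1.3, 13.3]
width: 0.001
grip_force: 6.6
```

Request:
{"fn": "jog_arm", "kwargs": {"deltas": [0,-0.0008,0,0,0,0,-1,0,-0.0008,0,0,0,0,-1], "squeeze": 60}}

```text
time: 18.2
tool_pos: [0.5325, -0.0628, 0.0532]
tcp_rot: [2.461, 1.951, 0.001]
wrist_force: [-3.6, -2.6, 12.7]
width: 0.003
grip_force: 5.8
```

```bash
python3 fm.py
python3 - <<'E'
from workcell import read_camera
import cv2,numpy as np
a=read_camera("side")["color"][180:265,265:375]; b=read_camera("scene")["color"][150:235,255:350]
cv2.imwrite("pics/m6.png",np.hstack([cv2.resize(a,(420,325),interpolation=3),cv2.resize(b,(363,325),interpolation=3)]))
E
```

```text
pos [-0.069  -0.0029] 0.05322546432763209 F [-2.4259  2.7072] 11.918604777778105 18.5
```

View pics/m6.png

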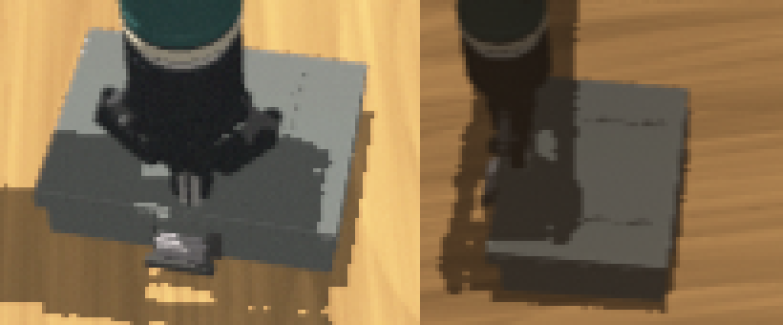

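The lid is almost level and the fingertips are on its edge, just above the catch. I'll keep pressing in small steps.

Request:
{"fn": "jog_arm", "kwargs": {"deltas": [0,0,0.0005,0,0,0,-1,0,0,0.0005,0,0,0,-1]}}

```text
time: 18.8
tool_pos: [0.5325, -0.0629, 0.0529]
tcp_rot: [2.461, 1.951, 0.001]
wrist_force: [-3.6, -2.4, 13.8]
width: -0.001
grip_force: 6.5
```

Request:
{"fn": "jog_arm", "kwargs": {"deltas": [0,0,0.0005,0,0,0,-1,0,0,0.0005,0,0,0,-1]}}

```text
time: 19.0
tool_pos: [0.5325, -0.0629, 0.052]
tcp_rot: [2.461, 1.951, 0.001]
wrist_force: [-2.7, -2.1, 8.2]
width: 0.0
grip_force: 4.4
```

Request:
{"fn": "jog_arm", "kwargs": {"deltas": [0,0,0.0004,0,0,0,-1,0,0,0.0004,0,0,0,-1]}}

```text
time: 19.2
tool_pos: [0.5324, -0.0629, 0.0511]
tcp_rot: [2.461, 1.951, 0.001]
wrist_force: [-1.7, -1.8, 8.2]
width: 0.0
grip_force: 3.4
```

Request:
{"fn": "jog_arm", "kwargs": {"deltas": [0,0,0.0005,0,0,0,-1,0,0,0.0005,0,0,0,-1]}}

```text
time: 19.4
tool_pos: [0.5323, -0.063, 0.0503]
tcp_rot: [2.461, 1.951, 0.001]
wrist_force: [-1.6, -2.3, 4.5]
width: 0.002
grip_force: 2.4
```

Request:
{"fn": "jog_arm", "kwargs": {"deltas": [0,0,0.0005,0,0,0,-1,0,0,0.0005,0,0,0,-1]}}

```text
time: 19.6
tool_pos: [0.5323, -0.0629, 0.0495]
tcp_rot: [2.461, 1.951, 0.001]
wrist_force: [0.5, -3.0, 4.1]
width: -0.001
grip_force: 1.7
```

Past the peak. I'll lift slowly and check that the lid stays shut.

Request:
{"fn": "jog_arm", "kwargs": {"deltas": [0,0,0.0004,0,0,0,-1,0,0,0.0004,0,0,0,-1]}}

```text
time: 19.8
tool_pos: [0.5322, -0.0626, 0.0489]
tcp_rot: [2.461, 1.951, 0.001]
wrist_force: [1.5, -2.5, 2.9]
width: -0.001
grip_force: 1.8
```

Request:
{"fn": "jog_arm", "kwargs": {"deltas": [0,0,-0.003,0,0,0,-1,0,0,-0.006,0,0,0,-1,0,0,-0.01,0,0,0,-1,0,0,-0.01,0,0,0,-1]}}

```text
time: 20.2
tool_pos: [0.5318, -0.0622, 0.0591]
tcp_rot: [2.462, 1.951, 0.001]
wrist_force: [0.3, -0.2, 0.9]
width: -0.004
grip_force: 0.0
```

```bash
python3 fm.py
```

```text
pos [-0.0688 -0.0018] 0.05862056141370445 F [-0.0319  0.1867] 0.0328065189629336 20.5
```

Request:
{"fn": "jog_arm", "kwargs": {"deltas": [0,0,-0.04,0,0,0,-1,0,0,-0.08,0,0,0,-1,-0.05,0,-0.12,0,0,0,-1,-0.1,0,-0.15,0,0,0,-1,-0.1,0,-0.15,0,0,0,-1,-0.1,0,-0.15,0,0,0,-1]}}

```text
time: 21.1
tool_pos: [0.51, -0.1626, 0.2116]
tcp_rot: [2.461, 1.944, 0.004]
wrist_force: [0.9, 0.5, -0.4]
width: 0.001
grip_force: 0.0
```

```bash
python3 - <<'E'
from h import *
from workcell import read_camera
import cv2
a=read_camera("side")["color"]; w=read_camera("scene")["color"]; b=cv2.imread("pics/side0.png")
c=np.array([.5455,.005]);M=R.from_euler('z',1.34).as_matrix()[:2,:2]
def px(x,y,z,n="side"): return np.round(proj(n,[[*(c+M@[x,y]),z]])[0]).astype(int)
for nm,pts in (("open lid spot",[(.1,.09,.15),(.1,.05,.15),(.1,-.09,.15)]),("case inside/lid top",[(.05,.06,.058),(-.02,.06,.058),(0,-.03,.058),(-.05,-.09,.058),(-.07,.09,.058)])):
    for p in pts:
        u=px(*p); print(nm,u,"before",b[u[1],u[0]],"now",a[u[1],u[0]])
# edge row of the lid front at right part: column scan of luminance
for n,im in (("side",a),):
  for y in (-.06,.07):
    u=px(-.085,y,.057); print("front edge pred q=0",u, im[u[1]-8:u[1]+12,u[0]].mean(1).astype(int))
    print(" 6 deg open would be", px(.079-.164*np.cos(.1),y,.057+.164*np.sin(.1)))
E
python3 fm.py
```

```text
open lid spot [293 160] before [93 96 94] now [58 60 37]
open lid spot [307 162] before [93 96 95] now [56 57 36]
open lid spot [356 168] before [93 96 94] now [124 198 241]
case inside/lid top [302 196] before [74 76 75] now [34 34 32]
case inside/lid top [296 215] before [35 62 97] now [29 29 26]
case inside/lid top [329 213] before [144 151 148] now [144 150 148]
case inside/lid top [348 231] before [145 152 149] now [144 151 150]
case inside/lid top [281 228] before [67 70 67] now [147 154 150]
front edge pred q=0 [335 240] [150 149 150 149 149 149 150 148  90  89  78  75  74  74  75  75  75  93
  94  94]
 6 deg open would be [335 236]
front edge pred q=0 [287 233] [148 148 149 149 148 149 150 149  88  88  77  74  76  75  75  75  79  92
  94  93]
 6 deg open would be [287 229]
pos [-0.1679 -0.0012] 0.20729088948816607 F [-0.1111 -0.0026] -0.46329212363038813 21.5
```

The lid's front edge sits exactly where it should at angle 0, with the arm clear. Handing in.

```bash
python3 -c "
from workcell import finish_job
print(finish_job())"
```

```text
the job is handed in; nothing more can be done
None
```

The job is handed in: the tin lies flat in its well and the lid clicked shut and stayed shut on its own, with about 15 N the most I read while pressing and about 21.5 s used.

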